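Free a turned table leg from its carving cradle and hold it up level

TASK

Take the red wooden keeper bridge off the turned table leg and stand it upright on the green mat, then let go of it. Then grip the leg by its square middle block, lift it at least 12 cm up out of its cradle, keeping it level all the way, and hold it there steady and level for at least two seconds; finish while still holding it in the air. Do not move the mallet, the wax tin or the gouge pot.

Things in the scene. Friction and masses are not known exactly. Their poses are not given: they have to be found in the camera images.
- cradle: Dark wooden cradle, fixed. Base board 290 x 120 mm, 20 mm thick (x = -125 to +165 mm); V rests at x = -90 and +125 mm carry the leg, between them the board is free. Origin on the bench under the middle of the leg's square block (within 4 mm); x along the leg towards its foot, z up.
- leg: Pale turned table leg, 315 mm, 0.2-0.4 kg, loose, level in the cradle, axis 90 mm above the bench. Origin on its axis at the centre of its square middle block = balance point; x towards the foot, z up. Block 64 mm along x, 38 mm wide and high, sides upright. Head, x = -135 to -48 mm: round, up to 52 mm across; foot end to x = +180 mm: 26-40 mm across. The keeper stands over the block at first.
- keeper: Red wooden bridge (upside-down U), brown grip fin on top, 0.13-0.21 kg, loose, standing on the cradle board astride the leg's block without touching it; lifts straight off. Origin: centre of its underside; y across the leg, x along it, z up. 88 mm (y) x 44 mm (x); opening 60 mm wide, 98 mm high; bar up to 114 mm; fin 44 mm long (x), 18 mm thick (y), 114 to 150 mm above the origin.
- keeper_grip (a point): Middle of the keeper's grip fin, 134 mm above the keeper's underside (16 mm below the fin's top).
- mat: Green square mat, stiff, 150 x 150 mm and 4 mm thick, fixed on the bench at one side of the cradle (left or right). Origin at the centre of its underside on the bench, axes along its sides.
- mallet: Wooden carver's mallet standing on its head, handle up: head up to 84 mm in diameter, 230 mm tall. Origin at the centre of its underside. Bystander, on the side of the cradle opposite the mat.
- tin: Round red wax tin with a steel lid, 83 mm in diameter, 38 mm high. Origin at the centre of its underside. Bystander.
- pot: White pot, 72 mm in diameter and 95 mm high, with three wooden gouge handles sticking up to 195 mm. Origin at the centre of its underside. Bystander.
Things that resemble listed ones, but are neither listed nor needed, are in the scene too. There is more than one size of the mat; the one meant has the size given above.

How it is judged (in metres and radians):
On the way, in this order (a step that is already met when the one before it is completed fails the run):
1. the keeper stands upright on the mat, let go, while the leg still lies in its cradle (x of keeper in the frame of mat between -0.06 and 0.06 m and y of keeper in the frame of mat between -0.06 and 0.06 m and angle between keeper's own z axis and vertical below 0.1 rad and contact force between keeper and mat above 0.3 N and linear speed of keeper below 0.02 m/s and contact force between keeper and the fingers below 0.1 N and distance of leg from where it was at the start of the episode below 0.03 m and contact force between leg and cradle above 0.3 N), for 0.2 s.
2. the leg is held by its square block, steady and level, at least 105 mm above its rest for one second (x of the grasp point in the frame of leg between -0.04 and 0.04 m and z of leg in the frame of cradle above 0.195 m and angle between leg's own z axis and vertical below 0.1 rad and contact force between leg and the fingers above 1 N and linear speed of leg below 0.025 m/s and angular speed of leg below 0.12 rad/s and contact force between leg and cradle below 0.05 N and contact force between leg and keeper below 0.05 N), for 1 s.
At the end, for the whole second after the job is handed in: The fingers hold the leg by its block (within 40 mm of its middle) at least 105 mm above where it lay, level within 0.1 rad, still (25 mm/s, 0.12 rad/s), clear of cradle and keeper; the keeper stands upright (0.1 rad) and still on the mat, centres within 60 mm along each side, released (all of step 2 and x of keeper in the frame of mat between -0.06 and 0.06 m and y of keeper in the frame of mat between -0.06 and 0.06 m and angle between keeper's own z axis and vertical below 0.1 rad and contact force between keeper and mat above 0.3 N and linear speed of keeper below 0.02 m/s and contact force between keeper and the fingers below 0.1 N); the arm keeps its last pose, push and grip.
It fails at once if the leg is tipped by more than 0.3 rad (angle between leg's own z axis and vertical above 0.3 rad).
It fails at once if the mallet, the wax tin or the gouge pot is moved by more than 25 mm (distance of any of mallet, tin, pot from where it was at the start of the episode above 0.025 m).
It also fails if it takes over 51 s, if anything falls off the work surface, if the arm or the gripper's body presses on something with over 40 N, if the wrist force passes 120 N, or if a joint passes its speed limit or range.

ROBOT

A 7-joint arm with a two-finger parallel gripper is mounted at the origin on the work surface. World frame = base frame: x ahead of the robot, y to its left, z up, the work surface at z = 0. Lengths are in m, angles in degrees, forces in N, time in s.
With the tool pointing down it reaches from about 0.425 to 0.925 m from the base axis. Payload 6.8 kg.
Tool frame: the origin (TCP) lies at the very end of the fingers, on their centre line; the grasp point (between the pads) lies 19 mm behind it; z points along the fingers, y is the line along which they close (so a half turn about z gives the same grasp; the last joint's range is limited). The gripper opens to 88 mm and grips with 3 to 60 N. Pads are 20 mm wide; open, the fingers measure 115 mm over their backs; the gripper's body (75 mm by 178 mm) begins 61 mm behind the grasp point.
Start: joints at [-73.23, 27.33, 1.283, 89.118, -0.659, 63.558, -4.761], TCP at [0.263, 0.622, 0.223] pointing down, gripper open.
Joint ranges: [-169.35, 169.35], [-19.33, 120.38], [-80.79, 83.38], [13.8, 139.57], [-78.32, 258.32], [9.67, 109.79], [-169.56, 169.56]. Speed limits (degrees/s): [136.94, 136.94, 180, 180, 180, 180, 180].

INTERFACE

Orientations are given as a 3x3 rotation matrix whose columns are the frame's x, y, z axes.
In Python, from plant import robot gives the robot as it stands.
- The arm moves only by the tool step_arm, never from a script. Its argument "increments" is a list of rows, each an object of numbers: "x", "y", "z": the shift along the tool's x, y, z in units of 0.2 m (1.0 is 0.2 m); "rx", "ry", "rz": the turn, a rotation vector about the tool's x, y, z in units of 2 pi rad (1.0 is 2 pi rad); "fingers": the opening, from -1 (shut) to 1 (fully open), so that 0 is half open. In form: [{"x": .., "y": .., "z": .., "rx": .., "ry": .., "rz": .., "fingers": ..}, ...]. A call has exactly 10 rows; each row is the pose to reach, as a shift and turn from the pose commanded when the call began, along the tool's axes at that moment, turning the shorter way round; what a row does not reach only later rows make up. A row lasts 1/12 s, in which the tool goes at most 41.7 mm and 7.16 degrees, less where a joint would pass 70% of its speed; a pose out of reach is approached as far as the arm can. A call with a number of a shift or a turn outside -1 to 1 is refused whole. A call with a gripper value outside its range is refused whole. The fingers move at their own pace and stop on an object; "force" is the grip in N (left out, the last holds). Time passes only in rows, so rows that repeat a pose let the fingers close, or fill a call up. It gives the time, the measured TCP pose, the force, the opening and the grip force at its end, in the units of the state.
- robot.state(): the state, without advancing time (a new reading comes with each control period).
- robot.camera(name): name is "scene" or "top" or "wrist"; returns a dict with "pixels" (400x640x3 uint8, blue, green, red), "K" (3x3 intrinsics, pixels), "k1" (the pictures are not rectified: a ray, as slopes to the right and down, at radius r is drawn at 1 + k1 r^2 times it, then the intrinsics apply), "T" (4x4, takes a point from camera to world coordinates); the wrist camera has in their place "T_tool_cam" (4x4, takes a point from camera to tool coordinates, whose origin is the TCP and whose axes are the flange's). Camera axes: x right, y down, z forward; pixel columns grow to the right and rows downward; lengths in m; the calibration is good to about 2 mm. A picture is of the moment at which its call begins: read the wrist's pose just before it. There is no depth.
- robot.job_done(): hands the job in; it is judged then, once.
Trained networks look in a picture, given as the dict that the camera call returned (one of the last four; its "shot" number tells which), for a name from the list of things; names that differ only in an ending like _2 or _b are one class to them, and where a whole thing is asked for, a point or a joint stands for the part that bears it (a point fixed in the world has none). Each returns a list of dicts, best first, with "confidence" (0 to 1); they miss things now and then, are a little off and sometimes report something else, mostly with a low value. They report only what shows in the picture. A call takes as long as a camera call. They do not tell look-alikes from the thing itself.
- robot.find_in(target, picture): "point" ([column, row] in pixels, amid what is visible of it).
The state is a dict: "time_s": time; "joint_pos": joint angles; "dq": joint speeds; "joint_efforts": joint torques, N m; "eef_pos": TCP position; "tool_rot": TCP orientation; "contact_force": force on the tool from outside, world axes, zero at the start; "moment": the same for the moment, N m; "gripper_width": finger opening in m; "grip_force": force on a finger pad.
Only numpy, scipy, OpenCV 4.12 (cv2) and the standard library are available. Lean on these libraries where they do the work, as an engineer would, in place of code of your own. Each camera call takes 0.05 s, during which the arm holds its last target. There are 200 camera calls.

## Working session

There is one attempt and no reset: what is moved stays moved. The work goes in short steps, Python scripts to look and compute and a tool call to move; the robot and the scene stay as the last step left them, time stands still between calls to the robot, and variables do not carry over. Pictures are saved under pics/ and viewed, at most 10 in all, crops included, and the job is handed in when it is done.

Besides the shell and the picture viewer there is one more tool, called after ">>>" by a JSON object that holds its "name" and its "arguments", one argument or row to a line. step_arm: Moves the arm, as the interface text tells. Its arguments: {"type":"object","properties":{"increments":{"type":"array"},"force":{"type":"number"}},"required":["increments"]}

```bash
mkdir -p pics; ls; cat > h.py <<'E'
import numpy as np, cv2
from plant import robot
def ray(p,px,T=None):
    K=np.array(p["K"]);k=p["k1"]
    d=np.array([(px[0]-K[0,2])/K[0,0],(px[1]-K[1,2])/K[1,1]]);u=d.copy()
    for _ in range(20): u=d/(1+k*(u@u))
    T=np.array(p["T"]) if T is None else T
    return T[:3,3],T[:3,:3]@np.array([u[0],u[1],1])
def atz(p,px,z,T=None):
    o,d=ray(p,px,T); return (o+d*(z-o[2])/d[2]).round(4)
def tri(a,b):
    A=np.zeros((3,3));v=np.zeros(3)
    for o,d in (a,b):
        d=d/np.linalg.norm(d);M=np.eye(3)-np.outer(d,d);A+=M;v+=M@o
    return np.linalg.solve(A,v).round(4)
def proj(p,X,T=None):
    T=np.array(p["T"]) if T is None else T
    c=T[:3,:3].T@(np.array(X)-T[:3,3]);u=c[:2]/c[2];u=u*(1+p["k1"]*(u@u));K=np.array(p["K"])
    return np.array([K[0,0]*u[0]+K[0,2],K[1,1]*u[1]+K[1,2]]).round(1)
def wristT(s,p):
    M=np.eye(4);M[:3,:3]=s["tool_rot"];M[:3,3]=s["eef_pos"];return M@np.array(p["T_tool_cam"])
E
python3 - <<'E'
from h import *
s=robot.state();print(s["eef_pos"],np.round(s["tool_rot"],3))
ps={n:robot.camera(n) for n in("top","scene")}
for n,p in ps.items():
    cv2.imwrite(f"pics/{n}0.png",p["pixels"])
    for t in("keeper","keeper_grip","leg","mat","mallet","tin","pot","cradle"):
        print(n,t,[(np.round(r["point"],0).tolist(),round(r["confidence"],2),atz(p,r["point"],.0)[:2].tolist()) for r in robot.find_in(t,p)])
E
```

```text
pics
[0.26316707 0.62096745 0.22171518] [[-0.921  0.39  -0.001]
 [ 0.39   0.921 -0.002]
 [-0.    -0.002 -1.   ]]
top keeper [([333.0, 175.0], 0.96, [0.549, -0.0318])]
top keeper_grip []
top leg [([320.0, 177.0], 0.89, [0.5435, 0.0055])]
top mat [([162.0, 130.0], 0.85, [0.6863, 0.4536]), ([216.0, 296.0], 0.68, [0.2186, 0.2959])]
top mallet [([447.0, 200.0], 0.66, [0.4766, -0.3516])]
top tin [([430.0, 109.0], 0.9, [0.7377, -0.3141])]
top pot [([229.0, 108.0], 0.57, [0.747, 0.2613])]
top cradle [([322.0, 185.0], 0.93, [0.522, -0.0001])]
scene keeper [([298.0, 215.0], 0.76, [0.4804, -0.0353])]
scene keeper_grip [([310.0, 232.0], 0.7, [0.5463, 0.0144])]
scene leg [([292.0, 213.0], 0.96, [0.4765, -0.0529])]
scene mat [([396.0, 160.0], 0.97, [0.2194, 0.2953]), ([448.0, 277.0], 0.91, [0.6781, 0.4519]), ([407.0, 223.0], 0.64, [0.488, 0.3287])]
scene mallet [([207.0, 195.0], 0.68, [0.4244, -0.3559])]
scene tin [([208.0, 270.0], 0.68, [0.7099, -0.2912])]
scene pot [([386.0, 275.0], 0.96, [0.6833, 0.2623])]
scene cradle [([312.0, 232.0], 0.88, [0.5429, 0.0178])]
```

```bash
sleep 1
```

```text
(no output)
```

View pics/top0.png

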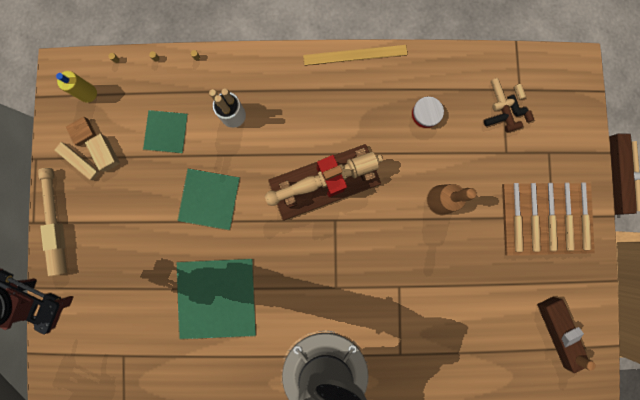

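View pics/scene0.png

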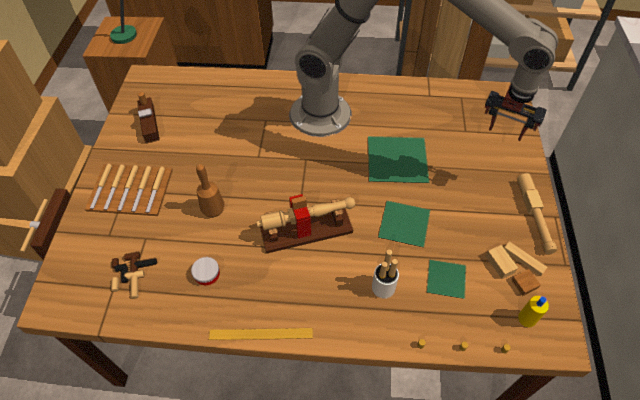

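Both views show three green mats, in the top picture at (166,131), (209,199) and (217,299). The keeper is the red bridge at (331,175), with the leg's head to the right near (372,165) and its foot at (270,199). The larger turned leg at (52,220) is a look-alike, and so is the plane or dark block. I'll measure the mat sizes, the leg axis and the keeper.

```bash
python3 - <<'E'
from h import *
T=robot.camera("top");S=robot.camera("scene")
for n,p in(("top",T),("scene",S)):
    h=cv2.cvtColor(p["pixels"],cv2.COLOR_BGR2HSV)
    m=cv2.inRange(h,(60,80,20),(90,255,255))
    cs,_=cv2.findContours(m,0,2)
    for c in cs:
        if cv2.contourArea(c)<400: continue
        W=np.array([atz(p,q[0],.004)[:2] for q in c],np.float32)
        r=cv2.minAreaRect(W);print(n,"mat",np.round(r[0],3),np.round(r[1],3),round(r[2],1))
    m=cv2.inRange(h,(0,190,60),(6,255,255))|cv2.inRange(h,(174,190,60),(180,255,255))
    cs,_=cv2.findContours(m,0,2)
    for c in cs:
        if cv2.contourArea(c)>60: print(n,"red",cv2.boundingRect(c),np.round(cv2.minAreaRect(np.array([atz(p,q[0],.114)[:2] for q in c],np.float32)),3) if 0 else [np.round(x,3) for x in cv2.minAreaRect(np.array([atz(p,q[0],.114+.02)[:2] for q in c],np.float32))])
print("leg foot",atz(T,(271,198),.09),"head",atz(T,(380,165),.09))
a=cv2.resize(T["pixels"][130:230,250:400],None,fx=4,fy=4,interpolation=2)
b=cv2.resize(S["pixels"][185:255,250:360],None,fx=5.4,fy=5.4,interpolation=2)[:,:]
b=b[:min(b.shape[0],400)]
out=np.zeros((600,600,3),np.uint8)
out[:400]=a[:400]
cv2.imwrite("pics/ctop.png",a);cv2.imwrite("pics/cscene.png",b)
E
```

```text
top mat [0.211 0.298] [0.209 0.209] 2.2
top mat [0.487 0.318] [0.147 0.148] 79.6
top mat [0.681 0.445] [0.112 0.113] 84.0
top red (326, 175, 21, 22) [array([ 0.506, -0.027]), array([0.04 , 0.052]), np.float64(22.166)]
top red (317, 155, 21, 18) [array([ 0.56 , -0.006]), array([0.029, 0.051]), np.float64(24.39)]
scene mat [0.684 0.447] [0.111 0.112] 83.3
scene mat [0.489 0.319] [0.146 0.147] 79.6
scene mat [0.214 0.299] [0.208 0.208] 2.5
scene red (294, 207, 18, 31) [array([ 0.592, -0.001]), array([0.106, 0.047]), np.float64(12.253)]
leg foot [0.4801 0.1338 0.09  ] head [ 0.5623 -0.1479  0.09  ]
```

```bash
python3 -c "
import cv2,numpy as np
a=cv2.imread('pics/ctop.png');b=cv2.imread('pics/cscene.png')
a=cv2.resize(a,(450,300));b=cv2.resize(b,(450,286))
cv2.imwrite('pics/c.png',np.vstack([a,b]))"
```

```text
(no output)
```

View pics/c.png

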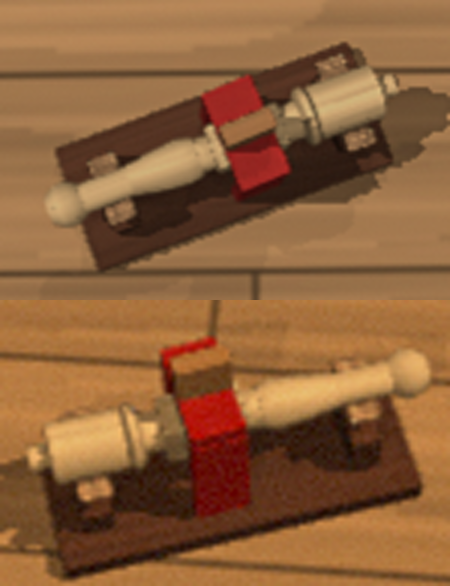

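Sizes settle it: the 150 mm mat is the middle one, top pixel (209,199), at (0.488, 0.318). The others measure 209 and 112 mm. The close crop shows the red bridge with its brown fin astride the leg's block, the fin at about (333,172) in the top picture.

```bash
cat >> h.py <<'E'
def go(x,y,z,yaw):
    """increments (tool units) to reach TCP xyz with tool y at world yaw (deg), tool down; mod 180"""
    s=robot.state();R=np.array(s["tool_rot"]);cy=np.degrees(np.arctan2(R[1,1],R[0,1]))
    d=(yaw-cy+90)%180-90
    v=R.T@(np.array([x,y,z])-s["eef_pos"])/.2
    tilt=R.T@np.array([0,0,-1.])
    print("t",round(s["time_s"],2),"pos",np.round(s["eef_pos"],4),"yaw",round(cy,1),"xyz",v.round(3),"rz",round(-d/360,4),"j7",round(s["joint_pos"][6],1),"tilt",tilt.round(4),"F",np.round(s["contact_force"],2),"w",round(s["gripper_width"],4),"g",round(s["grip_force"],2))
E
python3 - <<'E'
from h import *
p=robot.camera("top")
print(atz(p,(332.7,172.3),.17)); go(.54,-.02,.32,16)
E
```

```text
[ 0.5331 -0.0206  0.17  ]
t 1.05 pos [0.2634 0.6215 0.2227] yaw 67.0 xyz [-2.525 -2.414 -0.487] rz 0.1418 j7 -4.8 tilt [-0.  0.  1.] F [-0.35 -0.4   0.81] w 0.0877 g 0.0
```

>>> {"name": "step_arm", "arguments": {
  "increments": [
    {"x": -0.1, "y": -0.1, "z": -0.1},
    {"x": -0.25, "y": -0.25, "z": -0.25},
    {"x": -0.4, "y": -0.4, "z": -0.35},
    {"x": -0.53, "y": -0.53, "z": -0.45},
    {"x": -0.66, "y": -0.66, "z": -0.49},
    {"x": -0.78, "y": -0.78, "z": -0.49},
    {"x": -0.9, "y": -0.9, "z": -0.49},
    {"x": -1, "y": -1, "z": -0.49},
    {"x": -1, "y": -1, "z": -0.49},
    {"x": -1, "y": -1, "z": -0.49}
  ]
}}

```text
schema error: expected keys x, y, z, rx, ry, rz, fingers
```

>>> {"name": "step_arm", "arguments": {
  "increments": [
    {"x": -0.15, "y": -0.15},
    {"x": -0.3, "y": -0.3},
    {"x": -0.45, "y": -0.45},
    {"x": -0.6, "y": -0.6},
    {"x": -0.74, "y": -0.74},
    {"x": -0.88, "y": -0.85},
    {"x": -1, "y": -0.9},
    {"x": -1, "y": -0.95},
    {"x": -1, "y": -0.95},
    {"x": -1, "y": -0.95}
  ]
}}

```text
schema error: expected keys x, y, z, rx, ry, rz, fingers
```

>>> {"name": "step_arm", "arguments": {
  "increments": [
    {"x": -0.1, "y": -0.1, "rz": 0.015},
    {"x": -0.2, "y": -0.2, "rz": 0.032},
    {"x": -0.3, "y": -0.3, "rz": 0.05},
    {"x": -0.4, "y": -0.4, "rz": 0.068},
    {"x": -0.5, "y": -0.46, "rz": 0.086},
    {"x": -0.52, "y": -0.46, "rz": 0.104},
    {"x": -0.525, "y": -0.465, "rz": 0.122},
    {"x": -0.525, "y": -0.465, "rz": 0.14},
    {"x": -0.525, "y": -0.465, "rz": 0.142},
    {"x": -0.525, "y": -0.465, "rz": 0.142}
  ]
}}

```text
schema error: expected keys x, y, z, rx, ry, rz, fingers
```

```bash
python3 - <<'E'
from h import *
go(.5331,-.0206,.135,16)
s=robot.state();p=robot.camera("wrist");T=wristT(s,p)
print(np.round(T,3)); print([r for t in("keeper","keeper_grip","leg") for r in robot.find_in(t,p)])
print(proj(p,(.5331,-.0206,.17),T))
cv2.imwrite("pics/w1.png",p["pixels"])
E
```

```text
t 1.05 pos [0.2634 0.6215 0.2227] yaw 67.0 xyz [-2.494 -2.43   0.438] rz 0.1418 j7 -4.8 tilt [-0.  0.  1.] F [-0.35 -0.4   0.81] w 0.0877 g 0.0
[[ 0.39   0.892  0.23   0.201]
 [ 0.921 -0.377 -0.098  0.648]
 [-0.001  0.25  -0.968  0.385]
 [ 0.     0.     0.     1.   ]]
[]
[-47.7 584.6]
```

View pics/w1.png

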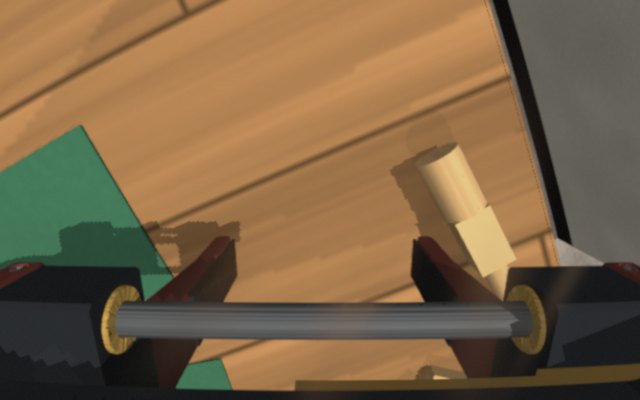

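The moves were refused because every row needs all seven keys. The arm is still at its start, and this picture only shows the gripper with the look-alike leg at (465,210).

>>> {"name": "step_arm", "arguments": {
  "increments": [
    {"x": -0.1, "y": -0.1, "z": -0.1, "rx": 0, "ry": 0, "rz": 0, "fingers": 1},
    {"x": -0.25, "y": -0.25, "z": -0.25, "rx": 0, "ry": 0, "rz": 0, "fingers": 1},
    {"x": -0.4, "y": -0.4, "z": -0.35, "rx": 0, "ry": 0, "rz": 0, "fingers": 1},
    {"x": -0.53, "y": -0.53, "z": -0.45, "rx": 0, "ry": 0, "rz": 0, "fingers": 1},
    {"x": -0.66, "y": -0.66, "z": -0.49, "rx": 0, "ry": 0, "rz": 0, "fingers": 1},
    {"x": -0.78, "y": -0.78, "z": -0.49, "rx": 0, "ry": 0, "rz": 0, "fingers": 1},
    {"x": -0.9, "y": -0.9, "z": -0.49, "rx": 0, "ry": 0, "rz": 0, "fingers": 1},
    {"x": -1, "y": -1, "z": -0.49, "rx": 0, "ry": 0, "rz": 0, "fingers": 1},
    {"x": -1, "y": -1, "z": -0.49, "rx": 0, "ry": 0, "rz": 0, "fingers": 1},
    {"x": -1, "y": -1, "z": -0.49, "rx": 0, "ry": 0, "rz": 0, "fingers": 1}
  ]
}}

```text
time_s: 2.08
eef_pos: [0.3703, 0.3579, 0.3212]
tool_rot: [[-0.919, 0.393, 0.001], [0.393, 0.919, 0.001], [-0.0, 0.001, -1.0]]
contact_force: [-0.2, 0.3, 0.5]
gripper_width: 0.0878
grip_force: 0.0
```

>>> {"name": "step_arm", "arguments": {
  "increments": [
    {"x": -0.14, "y": -0.14, "z": 0, "rx": 0, "ry": 0, "rz": 0, "fingers": 1},
    {"x": -0.28, "y": -0.28, "z": 0, "rx": 0, "ry": 0, "rz": 0, "fingers": 1},
    {"x": -0.42, "y": -0.42, "z": 0, "rx": 0, "ry": 0, "rz": 0, "fingers": 1},
    {"x": -0.56, "y": -0.56, "z": 0, "rx": 0, "ry": 0, "rz": 0, "fingers": 1},
    {"x": -0.7, "y": -0.68, "z": 0, "rx": 0, "ry": 0, "rz": 0, "fingers": 1},
    {"x": -0.84, "y": -0.8, "z": 0, "rx": 0, "ry": 0, "rz": 0, "fingers": 1},
    {"x": -0.95, "y": -0.9, "z": 0, "rx": 0, "ry": 0, "rz": 0, "fingers": 1},
    {"x": -1, "y": -0.95, "z": 0, "rx": 0, "ry": 0, "rz": 0, "fingers": 1},
    {"x": -1, "y": -0.95, "z": 0, "rx": 0, "ry": 0, "rz": 0, "fingers": 1},
    {"x": -1, "y": -0.95, "z": 0, "rx": 0, "ry": 0, "rz": 0, "fingers": 1}
  ]
}}

```text
time_s: 2.92
eef_pos: [0.4795, 0.1076, 0.3206]
tool_rot: [[-0.921, 0.39, -0.0], [0.39, 0.921, 0.0], [0.0, 0.0, -1.0]]
contact_force: [-0.1, 1.0, 0.3]
gripper_width: 0.0877
grip_force: 0.0
```

>>> {"name": "step_arm", "arguments": {
  "increments": [
    {"x": -0.1, "y": -0.1, "z": 0, "rx": 0, "ry": 0, "rz": 0.015, "fingers": 1},
    {"x": -0.2, "y": -0.2, "z": 0, "rx": 0, "ry": 0, "rz": 0.032, "fingers": 1},
    {"x": -0.3, "y": -0.3, "z": 0, "rx": 0, "ry": 0, "rz": 0.05, "fingers": 1},
    {"x": -0.4, "y": -0.4, "z": 0, "rx": 0, "ry": 0, "rz": 0.068, "fingers": 1},
    {"x": -0.48, "y": -0.45, "z": 0, "rx": 0, "ry": 0, "rz": 0.086, "fingers": 1},
    {"x": -0.52, "y": -0.46, "z": 0, "rx": 0, "ry": 0, "rz": 0.104, "fingers": 1},
    {"x": -0.525, "y": -0.465, "z": 0, "rx": 0, "ry": 0, "rz": 0.122, "fingers": 1},
    {"x": -0.525, "y": -0.465, "z": 0, "rx": 0, "ry": 0, "rz": 0.138, "fingers": 1},
    {"x": -0.525, "y": -0.465, "z": 0, "rx": 0, "ry": 0, "rz": 0.142, "fingers": 1},
    {"x": -0.525, "y": -0.465, "z": 0, "rx": 0, "ry": 0, "rz": 0.142, "fingers": 1}
  ]
}}

```text
time_s: 3.75
eef_pos: [0.54, -0.0177, 0.3204]
tool_rot: [[-0.279, 0.96, -0.001], [0.96, 0.279, 0.0], [0.001, -0.0, -1.0]]
contact_force: [-0.1, -0.1, 0.3]
gripper_width: 0.0879
grip_force: 0.0
```

```bash
python3 - <<'E'
from h import *
go(.5331,-.0206,.135,16)
s=robot.state();p=robot.camera("wrist");T=wristT(s,p)
print([r for t in("keeper","keeper_grip","leg") for r in robot.find_in(t,p)])
print(proj(p,(.5331,-.0206,.17),T))
cv2.imwrite("pics/w2.png",p["pixels"])
E
```

```text
t 3.75 pos [ 0.54   -0.0177  0.3204] yaw 16.2 xyz [-0.005 -0.037  0.927] rz 0.0005 j7 17.8 tilt [-5.e-04  4.e-04  1.e+00] F [-0.15 -0.1   0.34] w 0.0879 g 0.0
[{'point': [319.1, 185.4], 'confidence': 0.78}, {'point': [316.1, 183.1], 'confidence': 0.97}, {'point': [316.5, 133.5], 'confidence': 0.69}]
[315.7 193.7]
```

View pics/w2.png

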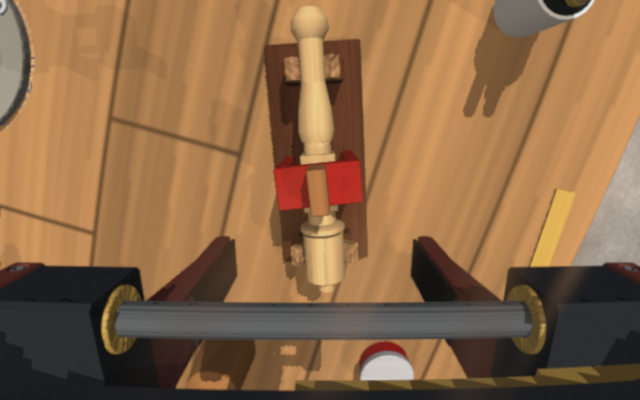

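The wrist picture shows the keeper at (318,185) with the fin at (317,190). It looks turned a few degrees from the tool, and the projected estimate (316,194) lies on the fin. I'll fit the keeper model to the red silhouette, which is cheap and gives the yaw.

```bash
cat >> h.py <<'E'
def hull(p,T,pose,z0,b,s):
    c,q=np.cos(pose[2]),np.sin(pose[2]);P=[]
    for x in b[0]:
        for y in b[1]:
            for z in b[2]:
                P.append(proj(p,(pose[0]+c*x-q*y,pose[1]+q*x+c*y,z0+z),T))
    return cv2.convexHull((np.array(P,np.float32)*s*16).astype(np.int32))
H=.022
BODY=[((-H,H),(-.044,-.03),(0,.114)),((-H,H),(.03,.044),(0,.114)),((-H,H),(-.044,.044),(.098,.114))]
FIN=((-H,H),(-.009,.009),(.114,.150))
def fitkeeper(p,T,z0,init):
    from scipy.optimize import minimize
    h=cv2.cvtColor(p["pixels"],cv2.COLOR_BGR2HSV)
    red=cv2.inRange(h,(0,190,50),(7,255,255))|cv2.inRange(h,(173,190,50),(180,255,255))
    s=4;red=cv2.resize(red,None,fx=s,fy=s)>127
    u=proj(p,(init[0],init[1],z0+.1),T)*s
    w=np.zeros_like(red);w[max(0,int(u[1]-400)):int(u[1]+400),max(0,int(u[0]-400)):int(u[0]+400)]=1;red&=w
    def cost(v):
        pose=(init[0]+v[0],init[1]+v[1],init[2]+v[2]*10)
        m=np.zeros(red.shape,np.uint8)
        for b in BODY: cv2.fillConvexPoly(m,hull(p,T,pose,z0,b,s),1,shift=4)
        cv2.fillConvexPoly(m,hull(p,T,pose,z0,FIN,s),0,shift=4)
        m=m>0; return 1-(m&red).sum()/max(1,(m|red).sum())
    r=minimize(cost,[0,0,0],method="Nelder-Mead",options=dict(initial_simplex=[[0,0,0],[.006,0,0],[0,.006,0],[0,0,.012]],maxiter=90))
    v=r.x;return np.array([init[0]+v[0],init[1]+v[1],np.degrees(init[2]+v[2]*10)]).round(4),round(r.fun,3)
E
python3 - <<'E'
from h import *
s=robot.state();p=robot.camera("wrist");T=wristT(s,p)
for a in(106,112): print(fitkeeper(p,T,.02,(.533,-.0206,np.radians(a))))
q=robot.camera("top");print(fitkeeper(q,None,.02,(.533,-.0206,np.radians(108))))
pose=None
print("leg",atz(p,(310,22),.09,T),atz(p,(323.5,285),.09,T))
E
```

```text
(array([ 5.350000e-01, -2.020000e-02,  1.124387e+02]), np.float64(0.097))
(array([ 5.35200e-01, -2.04000e-02,  1.12363e+02]), np.float64(0.096))
(array([ 5.33e-01, -2.06e-02,  1.08e+02]), np.float64(1.0))
leg [0.4807 0.1344 0.09  ] [ 0.5769 -0.1484  0.09  ]
```

```bash
python3 - <<'E'
from h import *
go(.535,-.0203,.139,22.4)
E
```

```text
t 4.05 pos [ 0.5398 -0.0199  0.3207] yaw 16.0 xyz [ 0.004 -0.024  0.908] rz -0.0178 j7 17.9 tilt [-2.e-04 -2.e-04  1.e+00] F [-0.06  0.91  0.42] w 0.0877 g 0.0
```

>>> {"name": "step_arm", "arguments": {
  "increments": [
    {"x": 0, "y": -0.024, "z": 0.1, "rx": 0, "ry": 0, "rz": -0.0178, "fingers": 1},
    {"x": 0, "y": -0.024, "z": 0.25, "rx": 0, "ry": 0, "rz": -0.0178, "fingers": 1},
    {"x": 0, "y": -0.024, "z": 0.4, "rx": 0, "ry": 0, "rz": -0.0178, "fingers": 1},
    {"x": 0, "y": -0.024, "z": 0.55, "rx": 0, "ry": 0, "rz": -0.0178, "fingers": 1},
    {"x": 0, "y": -0.024, "z": 0.67, "rx": 0, "ry": 0, "rz": -0.0178, "fingers": 1},
    {"x": 0, "y": -0.024, "z": 0.77, "rx": 0, "ry": 0, "rz": -0.0178, "fingers": 1},
    {"x": 0, "y": -0.024, "z": 0.85, "rx": 0, "ry": 0, "rz": -0.0178, "fingers": 1},
    {"x": 0, "y": -0.024, "z": 0.9, "rx": 0, "ry": 0, "rz": -0.0178, "fingers": 1},
    {"x": 0, "y": -0.024, "z": 0.905, "rx": 0, "ry": 0, "rz": -0.0178, "fingers": 1},
    {"x": 0, "y": -0.024, "z": 0.905, "rx": 0, "ry": 0, "rz": -0.0178, "fingers": 1}
  ]
}}

```text
time_s: 4.88
eef_pos: [0.5353, -0.0216, 0.1397]
tool_rot: [[-0.38, 0.925, -0.0], [0.925, 0.38, -0.0], [0.0, -0.0, -1.0]]
contact_force: [0.6, 0.1, 1.0]
gripper_width: 0.0875
grip_force: 0.0
```

>>> {"name": "step_arm", "arguments": {
  "increments": [
    {"x": 0, "y": 0, "z": 0, "rx": 0, "ry": 0, "rz": 0, "fingers": -1},
    {"x": 0, "y": 0, "z": 0, "rx": 0, "ry": 0, "rz": 0, "fingers": -1},
    {"x": 0, "y": 0, "z": 0, "rx": 0, "ry": 0, "rz": 0, "fingers": -1},
    {"x": 0, "y": 0, "z": 0, "rx": 0, "ry": 0, "rz": 0, "fingers": -1},
    {"x": 0, "y": 0, "z": 0, "rx": 0, "ry": 0, "rz": 0, "fingers": -1},
    {"x": 0, "y": 0, "z": 0, "rx": 0, "ry": 0, "rz": 0, "fingers": -1},
    {"x": 0, "y": 0, "z": 0, "rx": 0, "ry": 0, "rz": 0, "fingers": -1},
    {"x": 0, "y": 0, "z": 0, "rx": 0, "ry": 0, "rz": 0, "fingers": -1},
    {"x": 0, "y": 0, "z": 0, "rx": 0, "ry": 0, "rz": 0, "fingers": -1},
    {"x": 0, "y": 0, "z": 0, "rx": 0, "ry": 0, "rz": 0, "fingers": -1}
  ],
  "force": 25
}}

```text
time_s: 5.72
eef_pos: [0.5352, -0.0215, 0.1396]
tool_rot: [[-0.38, 0.925, -0.0], [0.925, 0.38, 0.0], [0.0, -0.0, -1.0]]
contact_force: [-0.8, -0.0, -0.2]
gripper_width: 0.0247
grip_force: 0.0
```

```bash
python3 - <<'E'
from h import *
go(.535,-.0203,.139,22.4)
E
```

```text
t 5.72 pos [ 0.5352 -0.0215  0.1396] yaw 22.3 xyz [0.006 0.001 0.003] rz -0.0002 j7 31.4 tilt [-0.e+00  1.e-04  1.e+00] F [-0.8  -0.03 -0.24] w 0.0247 g 0.0
```

>>> {"name": "step_arm", "arguments": {
  "increments": [
    {"x": 0, "y": 0, "z": 0, "rx": 0, "ry": 0, "rz": 0, "fingers": -1},
    {"x": 0, "y": 0, "z": 0, "rx": 0, "ry": 0, "rz": 0, "fingers": -1},
    {"x": 0, "y": 0, "z": 0, "rx": 0, "ry": 0, "rz": 0, "fingers": -1},
    {"x": 0, "y": 0, "z": 0, "rx": 0, "ry": 0, "rz": 0, "fingers": -1},
    {"x": 0, "y": 0, "z": 0, "rx": 0, "ry": 0, "rz": 0, "fingers": -1},
    {"x": 0, "y": 0, "z": -0.02, "rx": 0, "ry": 0, "rz": 0, "fingers": -1},
    {"x": 0, "y": 0, "z": -0.05, "rx": 0, "ry": 0, "rz": 0, "fingers": -1},
    {"x": 0, "y": 0, "z": -0.09, "rx": 0, "ry": 0, "rz": 0, "fingers": -1},
    {"x": 0, "y": 0, "z": -0.12, "rx": 0, "ry": 0, "rz": 0, "fingers": -1},
    {"x": 0, "y": 0, "z": -0.12, "rx": 0, "ry": 0, "rz": 0, "fingers": -1}
  ],
  "force": 25
}}

```text
time_s: 6.55
eef_pos: [0.5364, -0.0216, 0.1654]
tool_rot: [[-0.38, 0.925, 0.003], [0.925, 0.38, 0.001], [-0.001, 0.003, -1.0]]
contact_force: [0.6, 0.2, -1.3]
gripper_width: 0.018
grip_force: 25.0
```

```bash
python3 - <<'E'
from h import *
go(.488,.3185,.30,22.4)
E
```

```text
t 6.55 pos [ 0.5364 -0.0216  0.1654] yaw 22.3 xyz [ 1.665  0.424 -0.673] rz -0.0002 j7 30.2 tilt [ 6.0e-04 -2.9e-03  1.0e+00] F [ 0.63  0.18 -1.28] w 0.018 g 24.99
```

>>> {"name": "step_arm", "arguments": {
  "increments": [
    {"x": 0, "y": 0, "z": -0.06, "rx": 0, "ry": 0, "rz": 0, "fingers": -1},
    {"x": 0, "y": 0, "z": -0.15, "rx": 0, "ry": 0, "rz": 0, "fingers": -1},
    {"x": 0, "y": 0, "z": -0.25, "rx": 0, "ry": 0, "rz": 0, "fingers": -1},
    {"x": 0, "y": 0, "z": -0.35, "rx": 0, "ry": 0, "rz": 0, "fingers": -1},
    {"x": 0, "y": 0, "z": -0.45, "rx": 0, "ry": 0, "rz": 0, "fingers": -1},
    {"x": 0, "y": 0, "z": -0.54, "rx": 0, "ry": 0, "rz": 0, "fingers": -1},
    {"x": 0, "y": 0, "z": -0.61, "rx": 0, "ry": 0, "rz": 0, "fingers": -1},
    {"x": 0, "y": 0, "z": -0.66, "rx": 0, "ry": 0, "rz": 0, "fingers": -1},
    {"x": 0, "y": 0, "z": -0.68, "rx": 0, "ry": 0, "rz": 0, "fingers": -1},
    {"x": 0, "y": 0, "z": -0.68, "rx": 0, "ry": 0, "rz": 0, "fingers": -1}
  ]
}}

```text
time_s: 7.38
eef_pos: [0.5356, -0.0215, 0.3003]
tool_rot: [[-0.38, 0.925, 0.001], [0.925, 0.38, 0.0], [-0.0, 0.001, -1.0]]
contact_force: [0.5, 1.0, -1.9]
gripper_width: 0.0179
grip_force: 25.0
```

>>> {"name": "step_arm", "arguments": {
  "increments": [
    {"x": 0.05, "y": 0.01, "z": 0, "rx": 0, "ry": 0, "rz": 0, "fingers": -1},
    {"x": 0.14, "y": 0.04, "z": 0, "rx": 0, "ry": 0, "rz": 0, "fingers": -1},
    {"x": 0.26, "y": 0.07, "z": 0, "rx": 0, "ry": 0, "rz": 0, "fingers": -1},
    {"x": 0.38, "y": 0.1, "z": 0, "rx": 0, "ry": 0, "rz": 0, "fingers": -1},
    {"x": 0.5, "y": 0.13, "z": 0, "rx": 0, "ry": 0, "rz": 0, "fingers": -1},
    {"x": 0.62, "y": 0.16, "z": 0, "rx": 0, "ry": 0, "rz": 0, "fingers": -1},
    {"x": 0.72, "y": 0.19, "z": 0, "rx": 0, "ry": 0, "rz": 0, "fingers": -1},
    {"x": 0.8, "y": 0.21, "z": 0, "rx": 0, "ry": 0, "rz": 0, "fingers": -1},
    {"x": 0.85, "y": 0.22, "z": 0, "rx": 0, "ry": 0, "rz": 0, "fingers": -1},
    {"x": 0.87, "y": 0.22, "z": 0, "rx": 0, "ry": 0, "rz": 0, "fingers": -1}
  ]
}}

```text
time_s: 8.22
eef_pos: [0.5087, 0.1584, 0.2985]
tool_rot: [[-0.383, 0.924, -0.002], [0.924, 0.383, -0.001], [0.0, -0.002, -1.0]]
contact_force: [0.5, 0.2, -2.3]
gripper_width: 0.018
grip_force: 25.0
```

>>> {"name": "step_arm", "arguments": {
  "increments": [
    {"x": 0.05, "y": 0.01, "z": 0, "rx": 0, "ry": 0, "rz": 0, "fingers": -1},
    {"x": 0.14, "y": 0.04, "z": 0, "rx": 0, "ry": 0, "rz": 0, "fingers": -1},
    {"x": 0.26, "y": 0.07, "z": 0, "rx": 0, "ry": 0, "rz": 0, "fingers": -1},
    {"x": 0.38, "y": 0.1, "z": 0, "rx": 0, "ry": 0, "rz": 0, "fingers": -1},
    {"x": 0.5, "y": 0.13, "z": 0, "rx": 0, "ry": 0, "rz": 0, "fingers": -1},
    {"x": 0.62, "y": 0.16, "z": 0, "rx": 0, "ry": 0, "rz": 0, "fingers": -1},
    {"x": 0.7, "y": 0.18, "z": 0, "rx": 0, "ry": 0, "rz": 0, "fingers": -1},
    {"x": 0.76, "y": 0.2, "z": 0, "rx": 0, "ry": 0, "rz": 0, "fingers": -1},
    {"x": 0.79, "y": 0.2, "z": 0, "rx": 0, "ry": 0, "rz": 0, "fingers": -1},
    {"x": 0.79, "y": 0.2, "z": 0, "rx": 0, "ry": 0, "rz": 0, "fingers": -1}
  ]
}}

```text
time_s: 9.05
eef_pos: [0.4865, 0.3181, 0.2994]
tool_rot: [[-0.381, 0.925, -0.0], [0.925, 0.381, -0.0], [-0.0, -0.001, -1.0]]
contact_force: [-0.7, -0.1, -1.8]
gripper_width: 0.0175
grip_force: 25.0
```

```bash
python3 - <<'E'
from h import *
go(.488,.3185,.126,22.4)
p=robot.camera("scene")
cv2.imwrite("pics/s1.png",cv2.resize(p["pixels"][90:320,180:500],None,fx=2,fy=2))
E
```

```text
t 9.05 pos [0.4865 0.3181 0.2994] yaw 22.4 xyz [-0.001  0.008  0.867] rz -0.0001 j7 -11.5 tilt [2.e-04 5.e-04 1.e+00] F [-0.67 -0.08 -1.84] w 0.0175 g 24.99
```

View pics/s1.png

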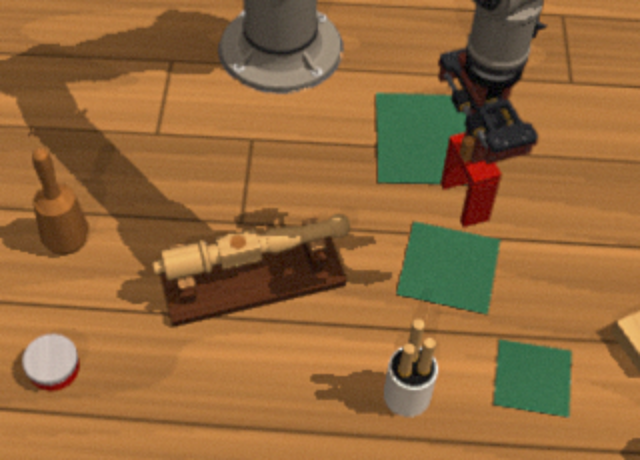

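The scene shows the keeper held upright above the mat, with the leg lying bare in its cradle. I'll lower it.

>>> {"name": "step_arm", "arguments": {
  "increments": [
    {"x": 0, "y": 0, "z": 0.08, "rx": 0, "ry": 0, "rz": 0, "fingers": -1},
    {"x": 0, "y": 0, "z": 0.2, "rx": 0, "ry": 0, "rz": 0, "fingers": -1},
    {"x": 0, "y": 0, "z": 0.34, "rx": 0, "ry": 0, "rz": 0, "fingers": -1},
    {"x": 0, "y": 0, "z": 0.48, "rx": 0, "ry": 0, "rz": 0, "fingers": -1},
    {"x": 0, "y": 0, "z": 0.6, "rx": 0, "ry": 0, "rz": 0, "fingers": -1},
    {"x": 0, "y": 0, "z": 0.7, "rx": 0, "ry": 0, "rz": 0, "fingers": -1},
    {"x": 0, "y": 0, "z": 0.78, "rx": 0, "ry": 0, "rz": 0, "fingers": -1},
    {"x": 0, "y": 0, "z": 0.83, "rx": 0, "ry": 0, "rz": 0, "fingers": -1},
    {"x": 0, "y": 0, "z": 0.86, "rx": 0, "ry": 0, "rz": 0, "fingers": -1},
    {"x": 0, "y": 0, "z": 0.86, "rx": 0, "ry": 0, "rz": 0, "fingers": -1}
  ]
}}

```text
time_s: 9.93
eef_pos: [0.4869, 0.3163, 0.127]
tool_rot: [[-0.379, 0.926, -0.001], [0.926, 0.379, -0.001], [-0.001, -0.001, -1.0]]
contact_force: [-0.1, -0.5, -1.6]
gripper_width: 0.0177
grip_force: 25.0
```

>>> {"name": "step_arm", "arguments": {
  "increments": [
    {"x": 0, "y": 0, "z": 0.004, "rx": 0, "ry": 0, "rz": 0, "fingers": -1},
    {"x": 0, "y": 0, "z": 0.007, "rx": 0, "ry": 0, "rz": 0, "fingers": -1},
    {"x": 0, "y": 0, "z": 0.01, "rx": 0, "ry": 0, "rz": 0, "fingers": -1},
    {"x": 0, "y": 0, "z": 0.013, "rx": 0, "ry": 0, "rz": 0, "fingers": -1},
    {"x": 0, "y": 0, "z": 0.016, "rx": 0, "ry": 0, "rz": 0, "fingers": -1},
    {"x": 0, "y": 0, "z": 0.018, "rx": 0, "ry": 0, "rz": 0, "fingers": -1},
    {"x": 0, "y": 0, "z": 0.018, "rx": 0, "ry": 0, "rz": 0, "fingers": -1},
    {"x": 0, "y": 0, "z": 0.018, "rx": 0, "ry": 0, "rz": 0, "fingers": -1},
    {"x": 0, "y": 0, "z": 0.018, "rx": 0, "ry": 0, "rz": 0, "fingers": -1},
    {"x": 0, "y": 0, "z": 0.018, "rx": 0, "ry": 0, "rz": 0, "fingers": -1}
  ]
}}

```text
time_s: 10.77
eef_pos: [0.4869, 0.3175, 0.1241]
tool_rot: [[-0.38, 0.925, 0.0], [0.925, 0.38, 0.0], [0.0, 0.0, -1.0]]
contact_force: [0.6, 0.4, -1.7]
gripper_width: 0.018
grip_force: 25.0
```

Still hanging, so I'll go down a bit more.

>>> {"name": "step_arm", "arguments": {
  "increments": [
    {"x": 0, "y": 0, "z": 0.002, "rx": 0, "ry": 0, "rz": 0, "fingers": -1},
    {"x": 0, "y": 0, "z": 0.004, "rx": 0, "ry": 0, "rz": 0, "fingers": -1},
    {"x": 0, "y": 0, "z": 0.006, "rx": 0, "ry": 0, "rz": 0, "fingers": -1},
    {"x": 0, "y": 0, "z": 0.008, "rx": 0, "ry": 0, "rz": 0, "fingers": -1},
    {"x": 0, "y": 0, "z": 0.01, "rx": 0, "ry": 0, "rz": 0, "fingers": -1},
    {"x": 0, "y": 0, "z": 0.01, "rx": 0, "ry": 0, "rz": 0, "fingers": -1},
    {"x": 0, "y": 0, "z": 0.01, "rx": 0, "ry": 0, "rz": 0, "fingers": -1},
    {"x": 0, "y": 0, "z": 0.01, "rx": 0, "ry": 0, "rz": 0, "fingers": -1},
    {"x": 0, "y": 0, "z": 0.01, "rx": 0, "ry": 0, "rz": 0, "fingers": -1},
    {"x": 0, "y": 0, "z": 0.01, "rx": 0, "ry": 0, "rz": 0, "fingers": -1}
  ]
}}

```text
time_s: 11.6
eef_pos: [0.4871, 0.3176, 0.1235]
tool_rot: [[-0.38, 0.925, 0.0], [0.925, 0.38, 0.001], [0.001, 0.0, -1.0]]
contact_force: [-2.8, -2.2, 10.2]
gripper_width: 0.0178
grip_force: 25.0
```

It is standing on the mat, so I'll release it and rise.

>>> {"name": "step_arm", "arguments": {
  "increments": [
    {"x": 0, "y": 0, "z": -0.004, "rx": 0, "ry": 0, "rz": 0, "fingers": -1},
    {"x": 0, "y": 0, "z": -0.007, "rx": 0, "ry": 0, "rz": 0, "fingers": 1},
    {"x": 0, "y": 0, "z": -0.007, "rx": 0, "ry": 0, "rz": 0, "fingers": 1},
    {"x": 0, "y": 0, "z": -0.007, "rx": 0, "ry": 0, "rz": 0, "fingers": 1},
    {"x": 0, "y": 0, "z": -0.007, "rx": 0, "ry": 0, "rz": 0, "fingers": 1},
    {"x": 0, "y": 0, "z": -0.007, "rx": 0, "ry": 0, "rz": 0, "fingers": 1},
    {"x": 0, "y": 0, "z": -0.007, "rx": 0, "ry": 0, "rz": 0, "fingers": 1},
    {"x": 0, "y": 0, "z": -0.007, "rx": 0, "ry": 0, "rz": 0, "fingers": 1},
    {"x": 0, "y": 0, "z": -0.007, "rx": 0, "ry": 0, "rz": 0, "fingers": 1},
    {"x": 0, "y": 0, "z": -0.007, "rx": 0, "ry": 0, "rz": 0, "fingers": 1}
  ]
}}

```text
time_s: 12.43
eef_pos: [0.4869, 0.3175, 0.1234]
tool_rot: [[-0.38, 0.925, -0.0], [0.925, 0.38, -0.0], [-0.0, -0.0, -1.0]]
contact_force: [0.4, 0.3, 0.2]
gripper_width: 0.0745
grip_force: 0.0
```

>>> {"name": "step_arm", "arguments": {
  "increments": [
    {"x": 0, "y": 0, "z": -0.1, "rx": 0, "ry": 0, "rz": 0, "fingers": 1},
    {"x": 0, "y": 0, "z": -0.2, "rx": 0, "ry": 0, "rz": 0, "fingers": 1},
    {"x": 0, "y": 0, "z": -0.35, "rx": 0, "ry": 0, "rz": 0, "fingers": 1},
    {"x": 0, "y": 0, "z": -0.5, "rx": 0, "ry": 0, "rz": 0, "fingers": 1},
    {"x": 0, "y": 0, "z": -0.65, "rx": 0, "ry": 0, "rz": 0, "fingers": 1},
    {"x": 0, "y": 0, "z": -0.8, "rx": 0, "ry": 0, "rz": 0, "fingers": 1},
    {"x": 0, "y": 0, "z": -0.9, "rx": 0, "ry": 0, "rz": 0, "fingers": 1},
    {"x": 0, "y": 0, "z": -0.98, "rx": 0, "ry": 0, "rz": 0, "fingers": 1},
    {"x": 0, "y": 0, "z": -0.98, "rx": 0, "ry": 0, "rz": 0, "fingers": 1},
    {"x": 0, "y": 0, "z": -0.98, "rx": 0, "ry": 0, "rz": 0, "fingers": 1}
  ]
}}

```text
time_s: 13.27
eef_pos: [0.4871, 0.3176, 0.3198]
tool_rot: [[-0.38, 0.925, 0.001], [0.925, 0.38, 0.001], [0.001, 0.001, -1.0]]
contact_force: [0.7, -0.7, -0.8]
gripper_width: 0.0876
grip_force: 0.0
```

```bash
python3 - <<'E'
from h import *
go(.535,-.0203,.32,19)
s=robot.state();p=robot.camera("wrist");T=wristT(s,p)
print(fitkeeper(p,T,.004,(.487,.3175,np.radians(112))))
q=robot.camera("top");cv2.imwrite("pics/t2.png",cv2.resize(q["pixels"][120:260,160:420],None,fx=3,fy=3))
E
```

```text
t 13.27 pos [0.4871 0.3176 0.3198] yaw 22.3 xyz [-1.654 -0.42  -0.003] rz 0.0092 j7 -11.8 tilt [-6.0e-04 -1.3e-03  1.0e+00] F [ 0.66 -0.74 -0.79] w 0.0876 g 0.0
(array([  0.486 ,   0.319 , 112.3522]), np.float64(0.14))
```

View pics/t2.png

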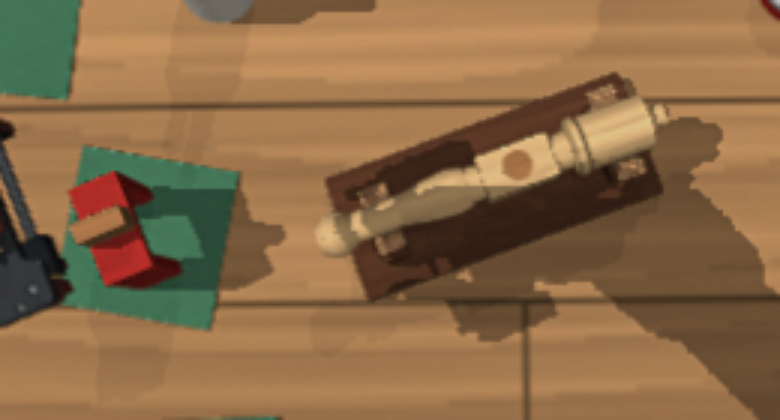

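The keeper stands on the mat, with the fit at (0.486, 0.319). The leg's block is free, with crop corners around (475,155), (548,132), (562,180) and (489,202).

```bash
python3 - <<'E'
from h import *
q=robot.camera("top")
f=lambda c,z:atz(q,(160+c[0]/3,120+c[1]/3),z)
C=[f(c,.109) for c in((475,155),(548,132),(562,180),(489,202))]
print(np.mean(C,0),[np.round(np.linalg.norm(C[i]-C[i-1]),3) for i in range(4)])
for a,b in((C[1],C[0]),(C[2],C[3])): print(np.degrees(np.arctan2(*(b-a)[1::-1])))
for a,b in(((613,72),(328,180)),((662,190),(370,300))):
    d=f(b,.02)-f(a,.02);print("board",np.degrees(np.arctan2(d[1],d[0])))
d=f((330,233),.09)-f((667,112),.09);print("axis",np.degrees(np.arctan2(d[1],d[0])))
m=np.mean(C,0); go(m[0],m[1],.31,19.5)
E
```

```text
[ 0.53315  -0.024375  0.109   ] [np.float64(0.041), np.float64(0.065), np.float64(0.042), np.float64(0.064)]
107.00495469619162
106.17815489647099
board 110.29128578996516
board 109.9762527548328
axis 109.19963148077125
t 13.42 pos [0.4862 0.3171 0.3178] yaw 22.3 xyz [-1.668 -0.431  0.042] rz 0.0079 j7 -11.8 tilt [8.0e-04 2.5e-03 1.0e+00] F [-0.18 -0.16  0.43] w 0.088 g 0.0
```

>>> {"name": "step_arm", "arguments": {
  "increments": [
    {"x": -0.08, "y": -0.02, "z": 0, "rx": 0, "ry": 0, "rz": 0.009, "fingers": 1},
    {"x": -0.2, "y": -0.05, "z": 0, "rx": 0, "ry": 0, "rz": 0.009, "fingers": 1},
    {"x": -0.36, "y": -0.1, "z": 0, "rx": 0, "ry": 0, "rz": 0.009, "fingers": 1},
    {"x": -0.52, "y": -0.14, "z": 0, "rx": 0, "ry": 0, "rz": 0.009, "fingers": 1},
    {"x": -0.68, "y": -0.18, "z": 0, "rx": 0, "ry": 0, "rz": 0.009, "fingers": 1},
    {"x": -0.84, "y": -0.22, "z": 0, "rx": 0, "ry": 0, "rz": 0.009, "fingers": 1},
    {"x": -0.95, "y": -0.25, "z": 0, "rx": 0, "ry": 0, "rz": 0.009, "fingers": 1},
    {"x": -1, "y": -0.26, "z": 0, "rx": 0, "ry": 0, "rz": 0.009, "fingers": 1},
    {"x": -1, "y": -0.26, "z": 0, "rx": 0, "ry": 0, "rz": 0.009, "fingers": 1},
    {"x": -1, "y": -0.26, "z": 0, "rx": 0, "ry": 0, "rz": 0.009, "fingers": 1}
  ]
}}

```text
time_s: 14.25
eef_pos: [0.5144, 0.1137, 0.3188]
tool_rot: [[-0.327, 0.945, -0.001], [0.945, 0.327, 0.0], [0.0, -0.001, -1.0]]
contact_force: [0.1, 0.7, -0.6]
gripper_width: 0.0877
grip_force: 0.0
```

```bash
python3 - <<'E'
from h import *
go(.5335,-.0235,.30,19)
E
```

```text
t 14.25 pos [0.5144 0.1137 0.3188] yaw 19.1 xyz [-0.679 -0.134  0.094] rz 0.0003 j7 4.6 tilt [-4.e-04  9.e-04  1.e+00] F [ 0.15  0.68 -0.57] w 0.0877 g 0.0
```

>>> {"name": "step_arm", "arguments": {
  "increments": [
    {"x": -0.06, "y": -0.01, "z": 0.09, "rx": 0, "ry": 0, "rz": 0, "fingers": 1},
    {"x": -0.16, "y": -0.03, "z": 0.09, "rx": 0, "ry": 0, "rz": 0, "fingers": 1},
    {"x": -0.28, "y": -0.06, "z": 0.09, "rx": 0, "ry": 0, "rz": 0, "fingers": 1},
    {"x": -0.4, "y": -0.08, "z": 0.09, "rx": 0, "ry": 0, "rz": 0, "fingers": 1},
    {"x": -0.52, "y": -0.1, "z": 0.09, "rx": 0, "ry": 0, "rz": 0, "fingers": 1},
    {"x": -0.61, "y": -0.12, "z": 0.09, "rx": 0, "ry": 0, "rz": 0, "fingers": 1},
    {"x": -0.66, "y": -0.13, "z": 0.09, "rx": 0, "ry": 0, "rz": 0, "fingers": 1},
    {"x": -0.68, "y": -0.135, "z": 0.09, "rx": 0, "ry": 0, "rz": 0, "fingers": 1},
    {"x": -0.68, "y": -0.135, "z": 0.09, "rx": 0, "ry": 0, "rz": 0, "fingers": 1},
    {"x": -0.68, "y": -0.135, "z": 0.09, "rx": 0, "ry": 0, "rz": 0, "fingers": 1}
  ]
}}

```text
time_s: 15.08
eef_pos: [0.5337, -0.0227, 0.3012]
tool_rot: [[-0.329, 0.944, -0.001], [0.944, 0.329, 0.0], [0.001, -0.0, -1.0]]
contact_force: [-0.2, -0.7, -0.2]
gripper_width: 0.0877
grip_force: 0.0
```

```bash
python3 - <<'E'
from h import *
s=robot.state();p=robot.camera("wrist");T=wristT(s,p);im=p["pixels"].copy()
c=np.radians(109);u=np.array([np.cos(c),np.sin(c)]);v=np.array([-u[1],u[0]]);o=np.array([.5335,-.0235])
P=[proj(p,(*(o+a*u+b*v),.109),T) for a,b in((-.032,-.019),(.032,-.019),(.032,.019),(-.032,.019))]
print(np.round(P));u0=np.mean(P,0);x0,y0=int(u0[0]-60),max(0,int(u0[1]-75))
z=cv2.resize(im[y0:y0+150,x0:x0+120],None,fx=4,fy=4,interpolation=2)
for k in P: cv2.circle(z,tuple(int(t) for t in (k-[x0,y0])*4),3,(255,0,0),-1)
print(x0,y0);cv2.imwrite("pics/w3.png",z);go(.5335,-.0235,.071,19)
E
```

```text
[[341. 215.]
 [342. 154.]
 [305. 154.]
 [305. 215.]]
263 109
t 15.13 pos [ 0.5337 -0.0226  0.3012] yaw 19.2 xyz [-0.005 -0.002  1.151] rz 0.0006 j7 21.7 tilt [-6.e-04  2.e-04  1.e+00] F [0.74 0.4  0.  ] w 0.0879 g 0.0
```

View pics/w3.png

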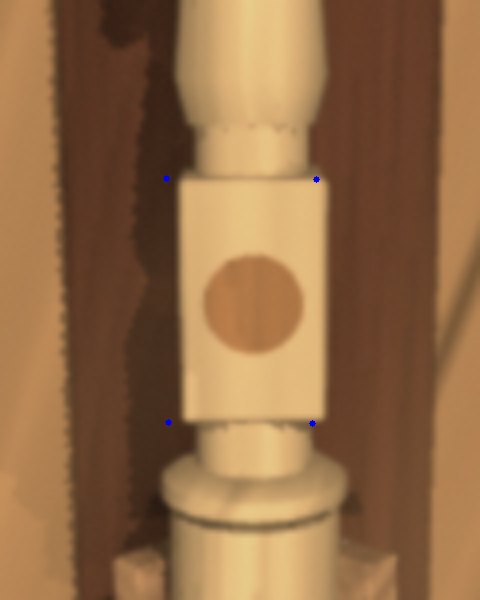

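The crop shows the block about 3 px (3.4 mm) to the right of my estimate (blue dots), with the yaw right. So I shift +3.4 mm along tool y and go down.

>>> {"name": "step_arm", "arguments": {
  "increments": [
    {"x": 0, "y": 0.015, "z": 0.08, "rx": 0, "ry": 0, "rz": 0, "fingers": 1},
    {"x": 0, "y": 0.015, "z": 0.2, "rx": 0, "ry": 0, "rz": 0, "fingers": 1},
    {"x": 0, "y": 0.015, "z": 0.35, "rx": 0, "ry": 0, "rz": 0, "fingers": 1},
    {"x": 0, "y": 0.015, "z": 0.5, "rx": 0, "ry": 0, "rz": 0, "fingers": 1},
    {"x": 0, "y": 0.015, "z": 0.65, "rx": 0, "ry": 0, "rz": 0, "fingers": 1},
    {"x": 0, "y": 0.015, "z": 0.76, "rx": 0, "ry": 0, "rz": 0, "fingers": 1},
    {"x": 0, "y": 0.015, "z": 0.85, "rx": 0, "ry": 0, "rz": 0, "fingers": 1},
    {"x": 0, "y": 0.015, "z": 0.9, "rx": 0, "ry": 0, "rz": 0, "fingers": 1},
    {"x": 0, "y": 0.015, "z": 0.9, "rx": 0, "ry": 0, "rz": 0, "fingers": 1},
    {"x": 0, "y": 0.015, "z": 0.9, "rx": 0, "ry": 0, "rz": 0, "fingers": 1}
  ]
}}

```text
time_s: 15.97
eef_pos: [0.5367, -0.0229, 0.1216]
tool_rot: [[-0.328, 0.945, -0.0], [0.945, 0.328, 0.0], [0.0, -0.0, -1.0]]
contact_force: [-0.7, 0.1, -0.3]
gripper_width: 0.0876
grip_force: 0.0
```

>>> {"name": "step_arm", "arguments": {
  "increments": [
    {"x": 0, "y": 0, "z": 0.05, "rx": 0, "ry": 0, "rz": 0, "fingers": 1},
    {"x": 0, "y": 0, "z": 0.1, "rx": 0, "ry": 0, "rz": 0, "fingers": 1},
    {"x": 0, "y": 0, "z": 0.15, "rx": 0, "ry": 0, "rz": 0, "fingers": 1},
    {"x": 0, "y": 0, "z": 0.2, "rx": 0, "ry": 0, "rz": 0, "fingers": 1},
    {"x": 0, "y": 0, "z": 0.23, "rx": 0, "ry": 0, "rz": 0, "fingers": 1},
    {"x": 0, "y": 0, "z": 0.25, "rx": 0, "ry": 0, "rz": 0, "fingers": 1},
    {"x": 0, "y": 0, "z": 0.25, "rx": 0, "ry": 0, "rz": 0, "fingers": 1},
    {"x": 0, "y": 0, "z": 0.25, "rx": 0, "ry": 0, "rz": 0, "fingers": 1},
    {"x": 0, "y": 0, "z": 0.25, "rx": 0, "ry": 0, "rz": 0, "fingers": 1},
    {"x": 0, "y": 0, "z": 0.25, "rx": 0, "ry": 0, "rz": 0, "fingers": 1}
  ]
}}

```text
time_s: 16.8
eef_pos: [0.5369, -0.0237, 0.0719]
tool_rot: [[-0.327, 0.945, 0.001], [0.945, 0.327, 0.0], [-0.0, 0.001, -1.0]]
contact_force: [0.4, 0.3, 0.4]
gripper_width: 0.088
grip_force: 0.0
```

>>> {"name": "step_arm", "arguments": {
  "increments": [
    {"x": 0, "y": 0, "z": 0, "rx": 0, "ry": 0, "rz": 0, "fingers": -1},
    {"x": 0, "y": 0, "z": 0, "rx": 0, "ry": 0, "rz": 0, "fingers": -1},
    {"x": 0, "y": 0, "z": 0, "rx": 0, "ry": 0, "rz": 0, "fingers": -1},
    {"x": 0, "y": 0, "z": 0, "rx": 0, "ry": 0, "rz": 0, "fingers": -1},
    {"x": 0, "y": 0, "z": 0, "rx": 0, "ry": 0, "rz": 0, "fingers": -1},
    {"x": 0, "y": 0, "z": 0, "rx": 0, "ry": 0, "rz": 0, "fingers": -1},
    {"x": 0, "y": 0, "z": 0, "rx": 0, "ry": 0, "rz": 0, "fingers": -1},
    {"x": 0, "y": 0, "z": 0, "rx": 0, "ry": 0, "rz": 0, "fingers": -1},
    {"x": 0, "y": 0, "z": 0, "rx": 0, "ry": 0, "rz": 0, "fingers": -1},
    {"x": 0, "y": 0, "z": 0, "rx": 0, "ry": 0, "rz": 0, "fingers": -1}
  ],
  "force": 40
}}

```text
time_s: 17.63
eef_pos: [0.5368, -0.0236, 0.0715]
tool_rot: [[-0.328, 0.945, 0.0], [0.945, 0.328, -0.0], [-0.0, 0.0, -1.0]]
contact_force: [-0.9, -0.4, 1.1]
gripper_width: 0.0376
grip_force: 40.0
```

Gripped on the 38 mm block with 40 N. Now lift about 14 cm gently.

>>> {"name": "step_arm", "arguments": {
  "increments": [
    {"x": 0, "y": 0, "z": -0.01, "rx": 0, "ry": 0, "rz": 0, "fingers": -1},
    {"x": 0, "y": 0, "z": -0.03, "rx": 0, "ry": 0, "rz": 0, "fingers": -1},
    {"x": 0, "y": 0, "z": -0.06, "rx": 0, "ry": 0, "rz": 0, "fingers": -1},
    {"x": 0, "y": 0, "z": -0.1, "rx": 0, "ry": 0, "rz": 0, "fingers": -1},
    {"x": 0, "y": 0, "z": -0.14, "rx": 0, "ry": 0, "rz": 0, "fingers": -1},
    {"x": 0, "y": 0, "z": -0.18, "rx": 0, "ry": 0, "rz": 0, "fingers": -1},
    {"x": 0, "y": 0, "z": -0.22, "rx": 0, "ry": 0, "rz": 0, "fingers": -1},
    {"x": 0, "y": 0, "z": -0.25, "rx": 0, "ry": 0, "rz": 0, "fingers": -1},
    {"x": 0, "y": 0, "z": -0.28, "rx": 0, "ry": 0, "rz": 0, "fingers": -1},
    {"x": 0, "y": 0, "z": -0.3, "rx": 0, "ry": 0, "rz": 0, "fingers": -1}
  ]
}}

```text
time_s: 18.47
eef_pos: [0.5368, -0.0236, 0.1324]
tool_rot: [[-0.327, 0.945, 0.001], [0.945, 0.327, 0.0], [-0.0, 0.001, -1.0]]
contact_force: [0.1, 1.1, -2.7]
gripper_width: 0.038
grip_force: 39.9
```

>>> {"name": "step_arm", "arguments": {
  "increments": [
    {"x": 0, "y": 0, "z": -0.04, "rx": 0, "ry": 0, "rz": 0, "fingers": -1},
    {"x": 0, "y": 0, "z": -0.09, "rx": 0, "ry": 0, "rz": 0, "fingers": -1},
    {"x": 0, "y": 0, "z": -0.14, "rx": 0, "ry": 0, "rz": 0, "fingers": -1},
    {"x": 0, "y": 0, "z": -0.19, "rx": 0, "ry": 0, "rz": 0, "fingers": -1},
    {"x": 0, "y": 0, "z": -0.24, "rx": 0, "ry": 0, "rz": 0, "fingers": -1},
    {"x": 0, "y": 0, "z": -0.29, "rx": 0, "ry": 0, "rz": 0, "fingers": -1},
    {"x": 0, "y": 0, "z": -0.34, "rx": 0, "ry": 0, "rz": 0, "fingers": -1},
    {"x": 0, "y": 0, "z": -0.38, "rx": 0, "ry": 0, "rz": 0, "fingers": -1},
    {"x": 0, "y": 0, "z": -0.41, "rx": 0, "ry": 0, "rz": 0, "fingers": -1},
    {"x": 0, "y": 0, "z": -0.42, "rx": 0, "ry": 0, "rz": 0, "fingers": -1}
  ]
}}

```text
time_s: 19.3
eef_pos: [0.537, -0.0237, 0.2166]
tool_rot: [[-0.327, 0.945, 0.002], [0.945, 0.327, 0.0], [-0.0, 0.002, -1.0]]
contact_force: [0.2, 0.2, -2.6]
gripper_width: 0.038
grip_force: 39.9
```

>>> {"name": "step_arm", "arguments": {
  "increments": [
    {"x": 0, "y": 0, "z": 0, "rx": 0, "ry": 0, "rz": 0, "fingers": -1},
    {"x": 0, "y": 0, "z": 0, "rx": 0, "ry": 0, "rz": 0, "fingers": -1},
    {"x": 0, "y": 0, "z": 0, "rx": 0, "ry": 0, "rz": 0, "fingers": -1},
    {"x": 0, "y": 0, "z": 0, "rx": 0, "ry": 0, "rz": 0, "fingers": -1},
    {"x": 0, "y": 0, "z": 0, "rx": 0, "ry": 0, "rz": 0, "fingers": -1},
    {"x": 0, "y": 0, "z": 0, "rx": 0, "ry": 0, "rz": 0, "fingers": -1},
    {"x": 0, "y": 0, "z": 0, "rx": 0, "ry": 0, "rz": 0, "fingers": -1},
    {"x": 0, "y": 0, "z": 0, "rx": 0, "ry": 0, "rz": 0, "fingers": -1},
    {"x": 0, "y": 0, "z": 0, "rx": 0, "ry": 0, "rz": 0, "fingers": -1},
    {"x": 0, "y": 0, "z": 0, "rx": 0, "ry": 0, "rz": 0, "fingers": -1}
  ]
}}

```text
time_s: 20.13
eef_pos: [0.5365, -0.0237, 0.2154]
tool_rot: [[-0.327, 0.945, 0.0], [0.945, 0.327, 0.0], [0.0, 0.0, -1.0]]
contact_force: [-0.5, -0.5, -2.1]
gripper_width: 0.0378
grip_force: 39.9
```

```bash
python3 - <<'E'
from h import *
go(.5368,-.0236,.2155,19)
p=robot.camera("scene")
cv2.imwrite("pics/s2.png",cv2.resize(p["pixels"][100:300,180:460],None,fx=2.5,fy=2.5))
E
```

```text
t 20.13 pos [ 0.5365 -0.0237  0.2154] yaw 19.1 xyz [-0.     0.001 -0.   ] rz 0.0002 j7 25.3 tilt [-0. -0.  1.] F [-0.48 -0.53 -2.14] w 0.0378 g 39.92
```

View pics/s2.png

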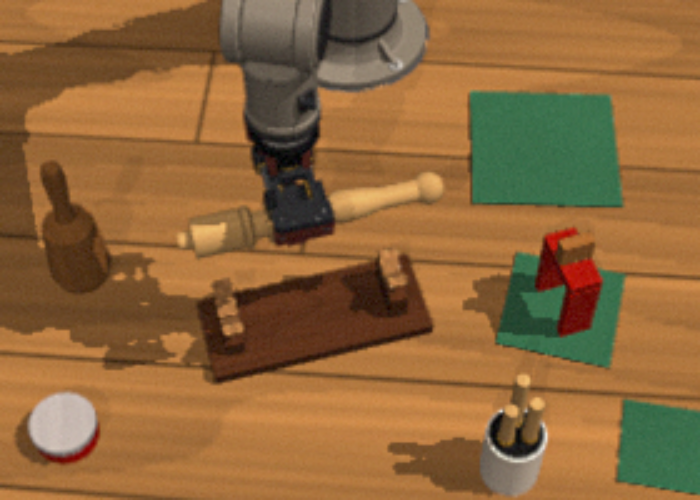

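The leg hangs level about 14 cm above the cradle. The keeper stands on the mat and the bystanders are in place. I'll hold for another 1.7 s and hand in.

>>> {"name": "step_arm", "arguments": {
  "increments": [
    {"x": 0, "y": 0, "z": 0, "rx": 0, "ry": 0, "rz": 0, "fingers": -1},
    {"x": 0, "y": 0, "z": 0, "rx": 0, "ry": 0, "rz": 0, "fingers": -1},
    {"x": 0, "y": 0, "z": 0, "rx": 0, "ry": 0, "rz": 0, "fingers": -1},
    {"x": 0, "y": 0, "z": 0, "rx": 0, "ry": 0, "rz": 0, "fingers": -1},
    {"x": 0, "y": 0, "z": 0, "rx": 0, "ry": 0, "rz": 0, "fingers": -1},
    {"x": 0, "y": 0, "z": 0, "rx": 0, "ry": 0, "rz": 0, "fingers": -1},
    {"x": 0, "y": 0, "z": 0, "rx": 0, "ry": 0, "rz": 0, "fingers": -1},
    {"x": 0, "y": 0, "z": 0, "rx": 0, "ry": 0, "rz": 0, "fingers": -1},
    {"x": 0, "y": 0, "z": 0, "rx": 0, "ry": 0, "rz": 0, "fingers": -1},
    {"x": 0, "y": 0, "z": 0, "rx": 0, "ry": 0, "rz": 0, "fingers": -1}
  ]
}}

```text
time_s: 21.02
eef_pos: [0.5365, -0.0237, 0.2155]
tool_rot: [[-0.327, 0.945, 0.0], [0.945, 0.327, 0.0], [0.0, 0.0, -1.0]]
contact_force: [-0.3, 0.5, -2.1]
gripper_width: 0.0379
grip_force: 39.9
```

>>> {"name": "step_arm", "arguments": {
  "increments": [
    {"x": 0, "y": 0, "z": 0, "rx": 0, "ry": 0, "rz": 0, "fingers": -1},
    {"x": 0, "y": 0, "z": 0, "rx": 0, "ry": 0, "rz": 0, "fingers": -1},
    {"x": 0, "y": 0, "z": 0, "rx": 0, "ry": 0, "rz": 0, "fingers": -1},
    {"x": 0, "y": 0, "z": 0, "rx": 0, "ry": 0, "rz": 0, "fingers": -1},
    {"x": 0, "y": 0, "z": 0, "rx": 0, "ry": 0, "rz": 0, "fingers": -1},
    {"x": 0, "y": 0, "z": 0, "rx": 0, "ry": 0, "rz": 0, "fingers": -1},
    {"x": 0, "y": 0, "z": 0, "rx": 0, "ry": 0, "rz": 0, "fingers": -1},
    {"x": 0, "y": 0, "z": 0, "rx": 0, "ry": 0, "rz": 0, "fingers": -1},
    {"x": 0, "y": 0, "z": 0, "rx": 0, "ry": 0, "rz": 0, "fingers": -1},
    {"x": 0, "y": 0, "z": 0, "rx": 0, "ry": 0, "rz": 0, "fingers": -1}
  ]
}}

```text
time_s: 21.85
eef_pos: [0.5365, -0.0236, 0.2154]
tool_rot: [[-0.327, 0.945, 0.0], [0.945, 0.327, 0.0], [0.0, 0.0, -1.0]]
contact_force: [-0.2, -0.3, -3.3]
gripper_width: 0.0381
grip_force: 39.9
```

```bash
python3 -c "
from plant import robot
print(robot.job_done())"
```

```text
the job is handed in; nothing more can be done
None
```

I handed the job in at about 22 s, with no verdict shown: the keeper stands released on the 150 mm green mat, and the arm holds the leg by its square block, level and about 14 cm above its rest, steady for about 2.5 s, with the mallet, tin and pot left in place.

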